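# Balance the stirrer rotors on the knife edge and reject the bad one

### The arm

A 6-joint arm with a two-finger parallel gripper is mounted at the origin on a cart in front of the work surface, level with it; the furniture and walls round the work are solid. World frame = base frame: x ahead of the robot, y to its left, z up, the work surface at z = 0. Lengths are in m, angles in rad, forces in N, time in s.
With the tool pointing down it reaches from about 0.425 to 0.95 m from the base axis. Payload 14.7 kg.
Tool frame: the origin (TCP) lies between the finger pads; the fingertips stand env.tip_reach ahead of it and the grasp point (between the pads) lies 6 mm ahead of it (env.tip_reach is the distance from the TCP to the fingertips, in m); z points along the fingers, y is the direction in which the jaws open and shut (so a half turn about z gives the same grasp; the last joint's range is limited). The gripper opens to 85 mm and grips with 20 to 120 N. Pads are 22 mm wide; open, the fingers measure 114 mm over their backs; the gripper's body (76 mm by 85 mm) begins 54 mm behind the grasp point. The pads swing forward as they close: fully open they stand 13 mm farther back than shut.
Start: joints at [-1.382, 0.48, 1.596, -0, 1.065, -0.047], TCP at [0.152, -0.632, 0.256] pointing down, gripper open.
Joint ranges: [-2.75, 2.75], [-0.82, 2.05], [0.23, 2.67], [-1.56, 4.7], [0.09, 2.69], [-2.92, 2.92]. Speed limits (rad/s): [1.89, 1.89, 2.39, 3.01, 3.01, 3.01].

### API

Orientations are given as a unit quaternion [x, y, z, w].
In Python, from station import env gives the robot as it stands. The module is installed in compiled form; this text tells all that it offers.
- The arm moves only by the shell command python3 -m jog 'ROWS' [FORCE]. ROWS is JSON, a list that holds one entry, the list of rows, each a list of 7 numbers: the shift along the world's x, y, z in mm, then the turn, a rotation vector about the world's x, y, z in degrees, then the finger opening in mm, from 0 to 85.4. In form: [[[tx, ty, tz, wx, wy, wz, grip], ...]]. A call has 1 to 8 rows; each row shifts and turns the commanded pose from where the row before left it; what a row does not reach is not made up. A row lasts 1/10 s, in which the tool goes at most 50 mm and 8.59 degrees, less where a joint would pass 70% of its speed; a pose out of reach is approached as far as the arm can. A call is refused whole if a number of a shift passes 50 or a number of a turn 8.59, either way. A call with a gripper value outside its range is refused whole. The fingers move at their own pace and stop on an object; FORCE is the grip in N (left out, the last holds). Time passes only in rows, so rows that do not move let the fingers close. It gives the time, the measured TCP pose, the force and the opening at its end, in the units of the state.
- env.get_obs(): the state, without advancing time (a new reading comes with each control period).
- env.get_image(name): name is "scene" or "top" or "wrist"; returns a dict with "img" (420x560x3 uint8, red, green, blue), "fx", "fy", "cx", "cy" (pixels), "R" (3x3) and "t" (3): a world point X has camera coordinates R X + t; the wrist camera has in their place "tool_from_camera" (4x4, takes a point from camera to tool coordinates, whose origin is the TCP and whose axes are the flange's). Camera axes: x right, y down, z forward; pixel columns grow to the right and rows downward; lengths in m; the calibration is good to about 2 mm. A picture is of the moment at which its call begins: read the wrist's pose just before it. There is no depth.
- env.finish_job(): hands the job in, once; it reports no verdict.
The state is a dict: "t": time; "joint_pos": joint angles; "qd": joint speeds; "joint_torque": joint torques, N m; "tool_pos": TCP position; "tcp_rot": TCP orientation; "contact_force": force on the tool from outside, world axes, zero at the start; "torque": the same for the moment, N m; "opening": finger opening in m.
Only numpy, scipy, OpenCV 4.12 (cv2) and the standard library are available. Lean on these libraries where they do the work, as an engineer would, in place of code of your own. Each camera call takes 0.05 s, during which the arm holds its last target.

### The job

One of the two stirrer rotors on the table is out of balance. Find out which by laying a rotor lengthwise on the middle of the knife-edge beam and letting go: a sound rotor stays about level, a faulty one tips the beam. Finish with the faulty rotor lying flat in the wooden reject tray and the sound one resting level on the beam.

Things in the scene. Friction and masses are not known exactly. Their poses are not given: they have to be found in the camera images.
- rotor_1_centre (a point): middle of the hub (28 mm above the underside) of a flat-lying steel rotor: hub 34 (x) x 28 (y) x 56 mm high, two blades 26 wide, 8 thick at the bottom, along x; 170 mm long. z up. 0.18 to 0.27 kg. Grip the hub's y sides. Both rotors look alike; one, not told which, has its mass about 35 mm off the middle, along x. A rotor picked off the tipped beam hangs as tilted as the beam was.
- rotor_2_centre (a point): middle of the hub (28 mm above the underside) of a flat-lying steel rotor: hub 34 (x) x 28 (y) x 56 mm high, two blades 26 wide, 8 thick at the bottom, along x; 170 mm long. z up. 0.18 to 0.27 kg. Grip the hub's y sides. Both rotors look alike; one, not told which, has its mass about 35 mm off the middle, along x. A rotor picked off the tipped beam hangs as tilted as the beam was.
- beam_seat (a point): middle of the upper face of the balance's aluminium beam, marked by a black line across it; 62 mm above the table when level. The beam is 200 (x) x 66 (y) x 6 mm with 4 mm high end lips; it rocks about its y axis on a knife edge over a fixed wooden foot 130 x 100 x 14 mm. z is up.
- beam (a joint): tilt of the beam, rad: 0 level, positive with its +x end down, stops at +-0.2. A light spring levels it when empty; it settles within 1 s. A sound rotor laid lengthwise tilts it by about 0.06 for each 10 mm that its middle lies off the line (about 0 if centred); the faulty one, centred, by 0.15 to 0.2 either way.
- tray_in (a point): centre of the inner floor of the fixed open plywood reject tray, 7 mm above the table. Outside 260 (x) x 130 (y) x 34 mm high, walls 7 mm: inside 246 x 116 mm and 27 mm deep. A rotor fits with its blades along the tray's x. z is up.

How it is judged:
At the end, for the whole second after the job is handed in: One rotor rests on the beam, released and lengthwise within 20 degrees, its middle within 12 mm of the black line, and the beam is at rest and level within 0.09 rad (5 degrees), which only the sound rotor allows; the other rotor lies flat (within 7 degrees) on the floor of the reject tray (value of joint beam between -0.09 and 0.09 rad and velocity of joint beam between -0.05 and 0.05 rad/s and ((x of rotor_1_centre in the frame of beam_seat between -0.012 and 0.012 m and y of rotor_1_centre in the frame of beam_seat between -0.02 and 0.02 m and z of rotor_1_centre in the frame of beam_seat between 0.023 and 0.034 m and angle between the x axis of rotor_1_centre and the x axis of beam_seat, either way round below 0.35 rad and x of rotor_2_centre in the frame of tray_in between -0.06 and 0.06 m and y of rotor_2_centre in the frame of tray_in between -0.055 and 0.055 m and z of rotor_2_centre in the frame of tray_in between 0.02 and 0.036 m and angle between rotor_2_centre's own z axis and vertical below 0.12 rad) or (x of rotor_2_centre in the frame of beam_seat between -0.012 and 0.012 m and y of rotor_2_centre in the frame of beam_seat between -0.02 and 0.02 m and z of rotor_2_centre in the frame of beam_seat between 0.023 and 0.034 m and angle between the x axis of rotor_2_centre and the x axis of beam_seat, either way round below 0.35 rad and x of rotor_1_centre in the frame of tray_in between -0.06 and 0.06 m and y of rotor_1_centre in the frame of tray_in between -0.055 and 0.055 m and z of rotor_1_centre in the frame of tray_in between 0.02 and 0.036 m and angle between rotor_1_centre's own z axis and vertical below 0.12 rad))); the robot touches nothing.
It also fails if it takes over 72 s, if anything falls off the work surface, if the arm or the gripper's body presses on something with over 40 N, if the wrist force passes 120 N, or if a joint passes its speed limit or range.

## Working session

There is one attempt and no reset: what is moved stays moved. The work goes in short steps, Python scripts to look and compute and a shell command to move; the robot and the scene stay as the last step left them, time stands still between calls to the robot, and variables do not carry over. Pictures are saved under pics/ and viewed, and the job is handed in when it is done.

```bash
mkdir -p pics
cat > h.py <<'E'
import numpy as np, cv2
from station import env
from scipy.spatial.transform import Rotation as Ro
def snap(name,fn):
    o=env.get_obs(); im=env.get_image(name); cv2.imwrite('pics/'+fn+'.png',im['img'][:,:,::-1])
    np.savez('pics/'+fn+'.npz',**{k:np.array(v) for k,v in im.items()},p=o['tool_pos'],q=o['tcp_rot']); return im
def crop(fn,x0,y0,x1,y1,s):
    i=cv2.imread('pics/'+fn+'.png')[y0:y1,x0:x1]; cv2.imwrite(f'pics/{fn}_c{x0}_{y0}.png',cv2.resize(i,None,fx=s,fy=s,interpolation=cv2.INTER_CUBIC))
def px(fn,u,v,z):
    d=np.load('pics/'+fn+'.npz'); r=np.array([(u-d['cx'])/d['fx'],(v-d['cy'])/d['fy'],1.])
    if 'R' in d: R=d['R'];c=-R.T@d['t'];w=R.T@r
    else:
        T=d['tool_from_camera'];Q=Ro.from_quat(d['q']).as_matrix();c=Q@T[:3,3]+d['p'];w=Q@T[:3,:3]@r
    return c+w*(z-c[2])/w[2]
def proj(fn,X):
    d=np.load('pics/'+fn+'.npz');c=d['R']@np.array(X)+d['t'];return [float(d['fx']*c[0]/c[2]+d['cx']),float(d['fy']*c[1]/c[2]+d['cy'])]
E
python3 -c "
from h import *
snap('top','top0');snap('scene','sc0');o=env.get_obs();print(env.tip_reach,o)
for n in('top0','sc0'):
  d=np.load('pics/'+n+'.npz');print(d['fx'],-d['R'].T@d['t'],d['R'])
"
```

```text
0.025 {'t': 0.1, 'joint_pos': array([-1.38161155e+00,  4.80762759e-01,  1.59678781e+00, -9.22972707e-07,
        1.06508944e+00, -4.66376911e-02]), 'qd': array([-0.00145553, -0.00251124, -0.00126127,  0.00087109, -0.00033059,
        0.00220919]), 'joint_torque': array([ 1.31777542e-03, -9.52259874e+01, -4.31038105e+01, -6.44231633e-06,
        5.00125199e-03,  2.97447502e-05]), 'tool_pos': array([ 0.15180296, -0.63169114,  0.25574927]), 'tcp_rot': array([ 9.93056358e-01,  1.17638410e-01, -3.76954052e-05, -5.22320116e-04]), 'contact_force': array([ 0.08893309, -0.20569722,  0.24088739]), 'torque': array([-0.03029605,  0.00128378,  0.02691947]), 'opening': 0.08527267861701293}
443.90239894718513 [0.36532089 0.23204053 0.91351921] [[-0.02825538 -0.99953452  0.01150522]
 [-0.9842146   0.02580695 -0.17508747]
 [ 0.17470906 -0.01627077 -0.98448566]]
480.7273649127646 [-0.15800326  0.60704933  0.71695964] [[-0.50649558 -0.86216967 -0.01121126]
 [-0.540041    0.32733847 -0.77537426]
 [ 0.67217405 -0.38666909 -0.63140246]]
```

View pics/top0.png

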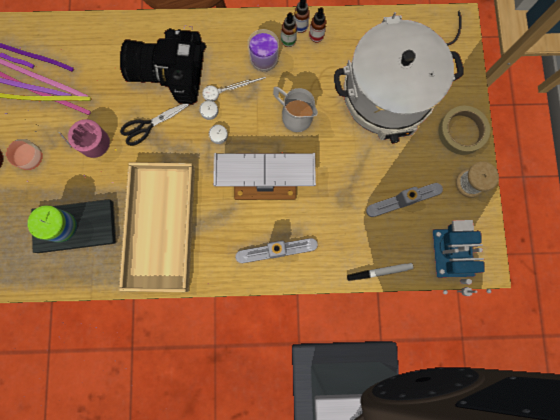

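View pics/sc0.png

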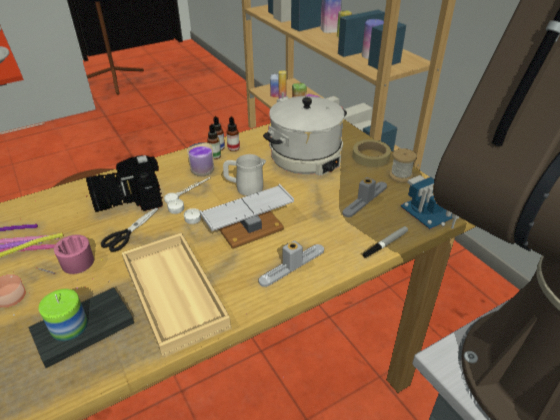

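The top view shows rotor A near (277,248), rotor B near (405,198), the beam near (265,169) and the tray near (157,227). I'll enlarge these.

```bash
python3 -c "
from h import *
crop('top0',205,140,335,275,5.5);crop('top0',350,165,460,230,7);crop('top0',110,150,210,300,4)"
```

```text
(no output)
```

View pics/top0_c205_140.png

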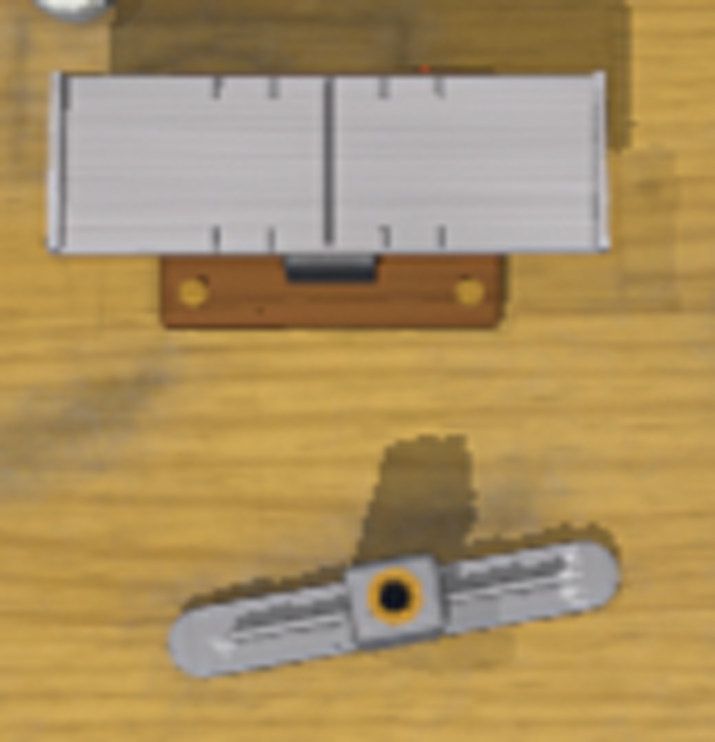

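View pics/top0_c350_165.png

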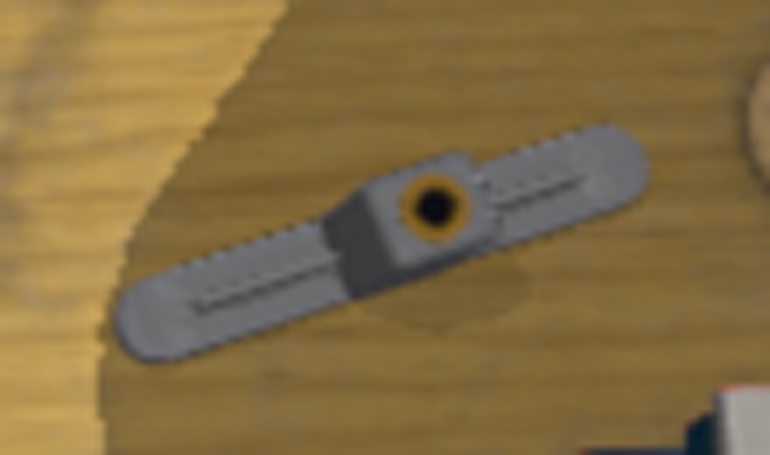

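View pics/top0_c110_150.png

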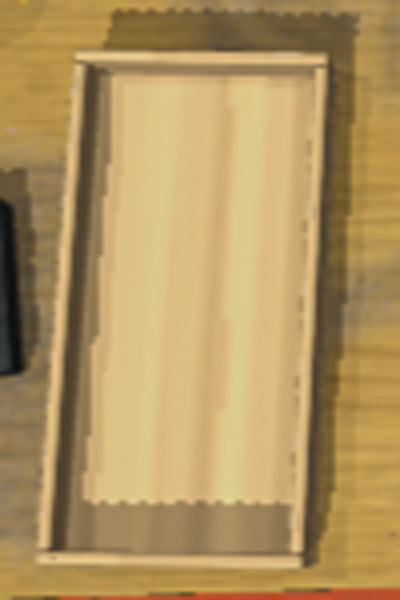

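```bash
python3 -c "
from h import *
np.set_printoptions(precision=4,suppress=True)
P=lambda x0,y0,s,u,v,z:px('top0',x0+u/s,y0+v/s,z)
def b(n,x0,y0,s,pts):
  print(n)
  r=[P(x0,y0,s,*p) for p in pts]
  for q in r: print('  ',q)
  return r
r=b('beam',205,140,5.5,[(58,72,.066),(605,72,.066),(608,250,.066),(50,250,.066),(328,78,.062),(330,247,.062)])
print(np.mean(r[:4],0),np.mean(r[4:],0),r[1]-r[0])
r=b('A',205,140,5.5,[(395,597,.056),(171,650,.006),(620,567,.006)])
d=r[1]-r[2];print((r[1]+r[2])/2,np.linalg.norm(d),np.degrees(np.arctan2(d[1],d[0])))
r=b('B',350,165,7,[(435,207,.056),(118,325,.006),(649,165,.006)])
d=r[1]-r[2];print((r[1]+r[2])/2,np.linalg.norm(d),np.degrees(np.arctan2(d[1],d[0])))
r=b('tray',110,150,4,[(76,54,.034),(328,55,.034),(304,567,.034),(38,563,.034)])
print(np.mean(r,0),r[0]-r[3],r[1]-r[2],r[0]-r[1])
"
```

```text
beam
   [0.6307 0.3409 0.066 ]
   [0.6258 0.1438 0.066 ]
   [0.5599 0.1456 0.066 ]
   [0.565 0.344 0.066]
   [0.6272 0.2439 0.062 ]
   [0.5645 0.2446 0.062 ]
[0.5953 0.2436 0.066 ] [0.5959 0.2442 0.062 ] [-0.0049 -0.1971  0.    ]
A
   [0.4393 0.2247 0.056 ]
   [0.4263 0.3076 0.006 ]
   [0.4525 0.1401 0.006 ]
[0.4394 0.2239 0.006 ] 0.16953486712010796 98.89624013915717
B
   [ 0.5388 -0.0461  0.056 ]
   [0.5157 0.035  0.006 ]
   [ 0.5602 -0.1278  0.006 ]
[ 0.5379 -0.0464  0.006 ] 0.16885257557317768 105.27739076346806
tray
   [0.623  0.5214 0.034 ]
   [0.6192 0.3931 0.034 ]
   [0.3621 0.4032 0.034 ]
   [0.3677 0.5319 0.034 ]
[0.493  0.4624 0.034 ] [ 0.2552 -0.0105  0.    ] [ 0.2571 -0.0101  0.    ] [0.0037 0.1283 0.    ]
```

Measured sizes agree with the given ones: beam 197 to 199 mm, rotors 169 mm and tray about 257 x 128 mm. I'll test rotor B first, since it's on the way.

```bash
python3 -m jog '[[[24,26,0,0,0,5.74,60],[24,26,0,0,0,5.74,60],[24,26,0,0,0,5.74,60],[24,26,0,0,0,5.74,60],[24,26,0,0,0,5.74,60],[24,26,0,0,0,5.74,60],[24,26,0,0,0,5.74,60],[24,26,0,0,0,5.74,60]]]' 100; python3 -m jog '[[[24,26,-10,0,0,5.74,60],[24,26,-10,0,0,5.74,60],[24,26,-10,0,0,5.74,60],[24,26,-10,0,0,5.74,60],[24,26,-10,0,0,5.74,60],[24,26,-10,0,0,5.74,60],[24,26,-10,0,0,5.74,60],[24,26,-10,0,0,5.74,60]]]'; python3 -m jog '[[[0,0,0,0,0,0,60]]]'; python3 -c "
from h import *
snap('wrist','w1');o=env.get_obs();print(o['tool_pos'],Ro.from_quat(o['tcp_rot']).as_matrix())"
```

```text
t: 0.9
tool_pos: [0.3445, -0.4227, 0.2561]
tcp_rot: [0.868, 0.497, -0.0, -0.0]
contact_force: [0.5, -0.3, -0.3]
opening: 0.0604
t: 1.7
tool_pos: [0.5366, -0.2147, 0.1757]
tcp_rot: [0.605, 0.796, -0.0, -0.0]
contact_force: [0.6, -0.9, 0.6]
opening: 0.0599
t: 1.8
tool_pos: [0.5375, -0.2129, 0.1748]
tcp_rot: [0.604, 0.797, 0.0, -0.001]
contact_force: [0.1, -1.2, 0.5]
opening: 0.0602
[ 0.53646698 -0.21425964  0.17531195] [[-2.67792667e-01  9.63475631e-01 -1.34004194e-03]
 [ 9.63475964e-01  2.67793792e-01  7.42546463e-04]
 [ 1.07428033e-03 -1.09224970e-03 -9.99998826e-01]]
```

View pics/w1.png

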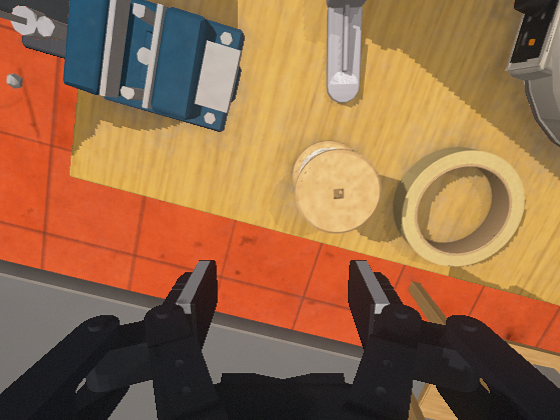

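The wrist view shows the blade end of the rotor ahead at (343,90). I mis-summed the y distance, so another +168 mm is needed.

```bash
python3 -m jog '[[[0,34,0,0,0,0,60],[0,34,0,0,0,0,60],[0,34,0,0,0,0,60],[0,34,0,0,0,0,60],[1,32,0,0,0,0,60],[0,0,0,0,0,0,60]]]'; python3 -c "
from h import *
snap('wrist','w2');o=env.get_obs();print(o['tool_pos'],Ro.from_quat(o['tcp_rot']).as_matrix())"
```

```text
t: 2.45
tool_pos: [0.5362, -0.0458, 0.1765]
tcp_rot: [0.606, 0.795, 0.0, -0.0]
contact_force: [-0.2, 0.7, 0.2]
opening: 0.0603
[ 0.53651415 -0.0472271   0.17652735] [[-2.65610473e-01  9.64080428e-01 -7.81751183e-05]
 [ 9.64080430e-01  2.65610468e-01 -6.23016361e-05]
 [-3.92996582e-05 -9.19150687e-05 -9.99999995e-01]]
```

View pics/w2.png

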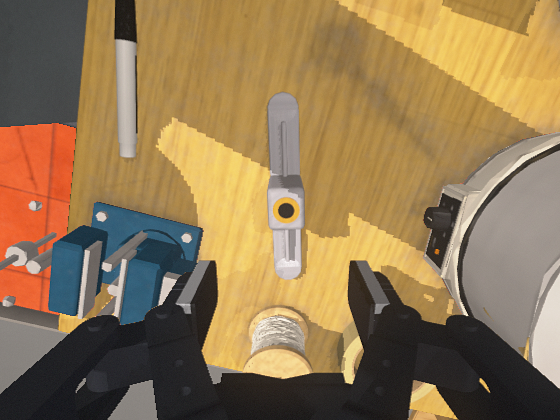

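The hub hole is at (286,210) and the blade ends at (283,94) and (288,278). I'll cross-check these.

```bash
python3 -c "
from h import *
h=px('w2',286,210,.056);a=px('w2',283,94,.006);b=px('w2',288,279,.006);d=a-b
print(h,(a+b)/2,np.linalg.norm(d),np.degrees(np.arctan2(d[1],d[0])))"
```

```text
[ 0.53829184 -0.04433319  0.056     ] [ 0.53874471 -0.04507805  0.006     ] 0.16766397873542824 107.06873201630101
```

```bash
python3 -m jog '[[[1,1,-30,0,0,0.5,60],[1,0,-30,0,0,0,60],[0,0,-30,0,0,0,60],[0,0,-26,0,0,0,60],[0,0,-18,0,0,0,60],[0,0,0,0,0,0,60],[0,0,0,0,0,0,20],[0,0,0,0,0,0,20]]]' 100;  python3 -m jog '[[[0,0,0,0,0,0,20],[0,0,0,0,0,0,20],[0,0,0,0,0,0,20]]]'
```

```text
t: 3.3
tool_pos: [0.5395, -0.0477, 0.0434]
tcp_rot: [0.603, 0.798, 0.0, 0.001]
contact_force: [0.3, 0.8, 0.0]
opening: 0.0314
t: 3.6
tool_pos: [0.5397, -0.0475, 0.0437]
tcp_rot: [0.603, 0.798, 0.0, 0.001]
contact_force: [-1.1, -4.8, 7.2]
opening: 0.0271
```

```bash
python3 -m jog '[[[0,0,10,0,0,0,20],[0,0,30,0,0,0,20],[0,0,40,0,0,0,20],[0,0,40,0,0,0,20],[0,0,0,0,0,0,20],[0,0,0,0,0,0,20]]]'; python3 -c "
from h import *
snap('wrist','w3');o=env.get_obs();print(o['tool_pos'],o['torque'],o['contact_force'])"
```

```text
t: 4.2
tool_pos: [0.5394, -0.0471, 0.164]
tcp_rot: [0.603, 0.798, 0.001, 0.001]
contact_force: [-0.4, 0.4, -3.1]
opening: 0.0268
[ 0.53864044 -0.04697145  0.16270319] [ 0.003504   -0.04140662 -0.05105524] [-0.13050181  0.36044728 -2.86613276]
```

View pics/w3.png

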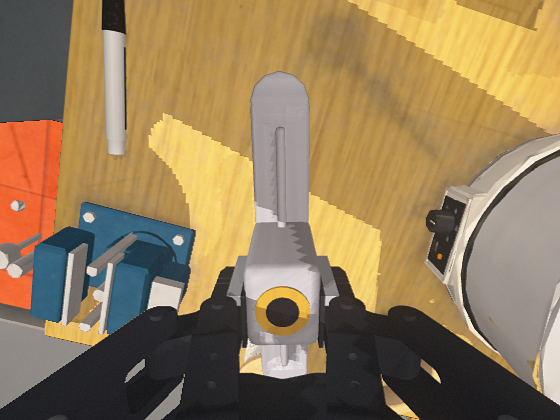

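The rotor is held level, with the hub hole at (283,308).

```bash
python3 -c "
from h import *
d=np.load('pics/w3.npz');Q=Ro.from_quat(d['q']).as_matrix()
h=px('w3',283,308,d['p'][2]+.0125);a=px('w3',281,72,d['p'][2]-.0375)
print(h,Q.T@(h-d['p']),Q.T@(a-d['p']),np.degrees(np.arctan2(Q[1,0],Q[0,0])))"
```

```text
[ 0.53790316 -0.04205847  0.17646095] [ 5.22041318e-03 -6.04818079e-05 -1.25065240e-02] [ 0.08839292 -0.00089585  0.037391  ] 105.85248027540187
```

```bash
python3 -m jog '[[[0,20,5,0,0,-2,20],[4,36,0,0,0,-2.5,20],[6,38,0,0,0,-2.5,20],[8,40,0,0,0,-2.5,20],[8,40,0,0,0,-2.5,20],[10,40,0,0,0,-2.5,20],[10,38,0,0,0,-2.5,20],[10,35,0,0,0,0,20]]]'; python3 -m jog '[[[0,0,-20,0,0,0,20],[0,0,-20,0,0,0,20],[0,0,0,0,0,0,20],[0,0,0,0,0,0,20]]]';python3 -c "
from h import *
snap('wrist','w4');snap('scene','sc4');snap('top','top4');o=env.get_obs();Q=Ro.from_quat(o['tcp_rot']).as_matrix();print(o['tool_pos'],np.degrees(np.arctan2(Q[1,0],Q[0,0])))"
```

```text
t: 5.05
tool_pos: [0.594, 0.2417, 0.1655]
tcp_rot: [0.715, 0.7, -0.001, -0.001]
contact_force: [0.0, -0.6, -2.8]
opening: 0.0271
t: 5.45
tool_pos: [0.5941, 0.2396, 0.1263]
tcp_rot: [0.714, 0.7, -0.001, -0.001]
contact_force: [0.7, -0.2, -1.8]
opening: 0.027
[0.59530322 0.23985585 0.12802489] 88.82560385552006
```

View pics/w4.png

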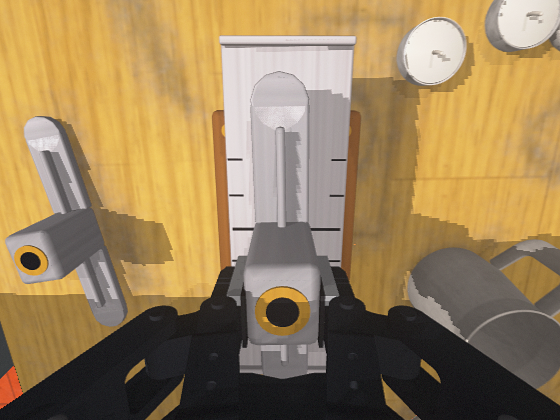

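View pics/sc4.png

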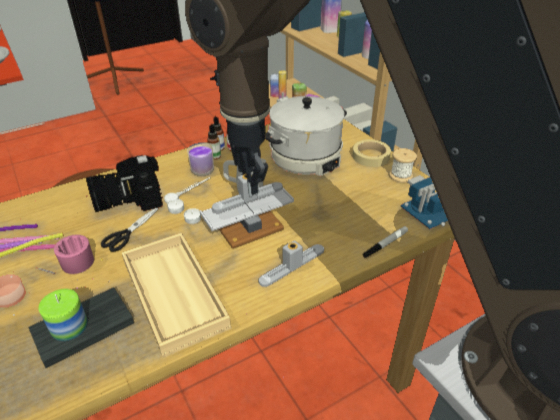

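The wrist view shows the rotor aligned over the beam, with the far lip at v=40 and the blade end at (280,72). I'll check the longitudinal offset from these.

```bash
python3 -c "
from h import *
for u,v,z in((219,41,.066),(355,41,.066),(236,159,.062),(338,159,.062),(236,195,.062),(238,229,.062),(322,229,.062),(326,261,.062),(280,72,.09)): print(u,v,px('w4',u,v,z))"
```

```text
219 41 [0.56557918 0.3443371  0.066     ]
355 41 [0.63067004 0.34300235 0.066     ]
236 159 [0.56971012 0.28710279 0.062     ]
338 159 [0.62481808 0.28602304 0.062     ]
236 195 [0.56848739 0.26701728 0.062     ]
238 229 [0.56840928 0.24677858 0.062     ]
322 229 [0.61678137 0.24586161 0.062     ]
326 261 [0.61945624 0.22556093 0.062     ]
280 72 [0.59466631 0.32782575 0.09      ]
```

```bash
python3 -m jog '[[[0,2,-12,0,0,0,20],[0,0,-6,0,0,0,20],[0,0,-3,0,0,0,20],[0,0,0,0,0,0,20],[0,0,0,0,0,0,20]]]'
```

```text
t: 6.1
tool_pos: [0.5948, 0.242, 0.1061]
tcp_rot: [0.714, 0.7, -0.0, -0.0]
contact_force: [-0.5, 0.5, -3.0]
opening: 0.0275
```

Still hanging (-3 N). One more millimetre down, then release gently.

```bash
python3 -m jog '[[[0,0,-1,0,0,0,20],[0,0,0,0,0,0,20],[0,0,0,0,0,0,34],[0,0,0,0,0,0,50],[0,0,0,0,0,0,50]]]';python3 -m jog '[[[0,0,30,0,0,0,60],[0,0,40,0,0,0,60],[0,0,40,0,0,0,60],[0,0,0,0,0,0,60],[0,0,0,0,0,0,60],[0,0,0,0,0,0,60]]]';python3 -c "
from h import *
snap('wrist','w5');snap('scene','sc5')
crop('sc5',180,160,310,260,6)"
```

```text
t: 6.6
tool_pos: [0.5949, 0.242, 0.1053]
tcp_rot: [0.714, 0.7, 0.0, 0.0]
contact_force: [0.5, -0.1, -0.2]
opening: 0.0502
t: 7.2
tool_pos: [0.5943, 0.2418, 0.2144]
tcp_rot: [0.714, 0.7, -0.001, -0.0]
contact_force: [0.3, -0.1, -1.1]
opening: 0.0601
```

View pics/w5.png

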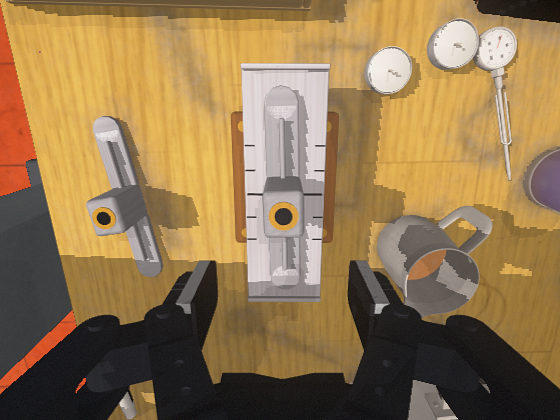

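View pics/sc5_c180_160.png

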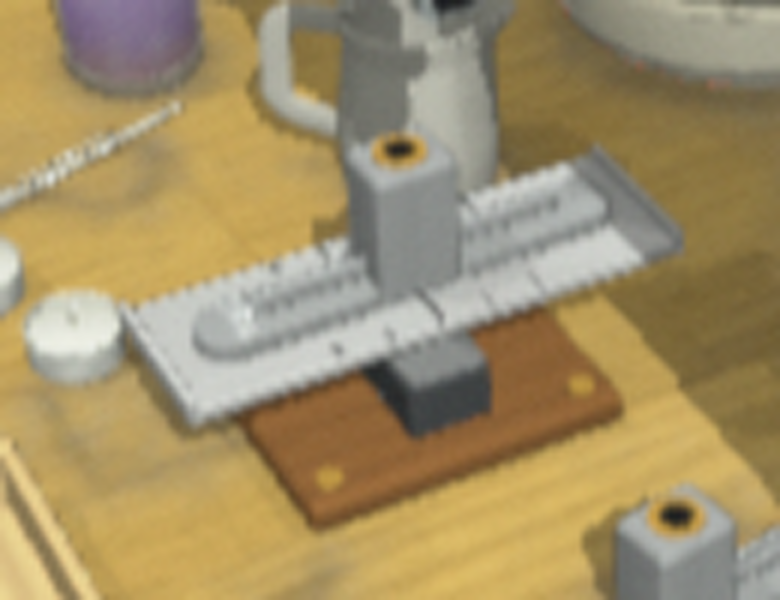

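The wrist view and the scene crop both show the beam tilted, with its +y end (towards the tray) lower. I'll fit the angle to be sure.

```bash
python3 -c "
from h import *
from scipy.optimize import least_squares
crop('sc0',180,160,310,260,6)
a=np.radians(-1.2)
obs={( .033,.1):(600,148),(-.033,.1):(682,238),(-.033,-.1):(198,422),(.033,-.1):(128,310)}
def f(p):
  dx,dy,th=p;r=[]
  for (X,Y),(u,v) in obs.items():
    Y=-Y # lips
    y=Y*np.cos(th)+.004*np.sin(th); z=.062-Y*np.sin(th)+.004
    x=X*np.cos(a)-y*np.sin(a); y2=X*np.sin(a)+y*np.cos(a)
    q=proj('sc5',(.5955+dx,.244+dy,z)+np.array([0,0,0])+np.array([x,y2,0])) if 0 else proj('sc5',[.5955+dx+x,.244+dy+y2,z])
    r+= [q[0]-180-u/6, q[1]-160-v/6]
  return r
s=least_squares(f,[0,0,0]);print(s.x,s.fun)"
```

```text
[-0.00719797  0.00443102  0.00749139] [ 0.60998503 -0.23740229  1.65742327 -0.1595893  -0.8300746  -0.64145322
 -1.32167694  0.57131982]
```

View pics/sc0_c180_160.png

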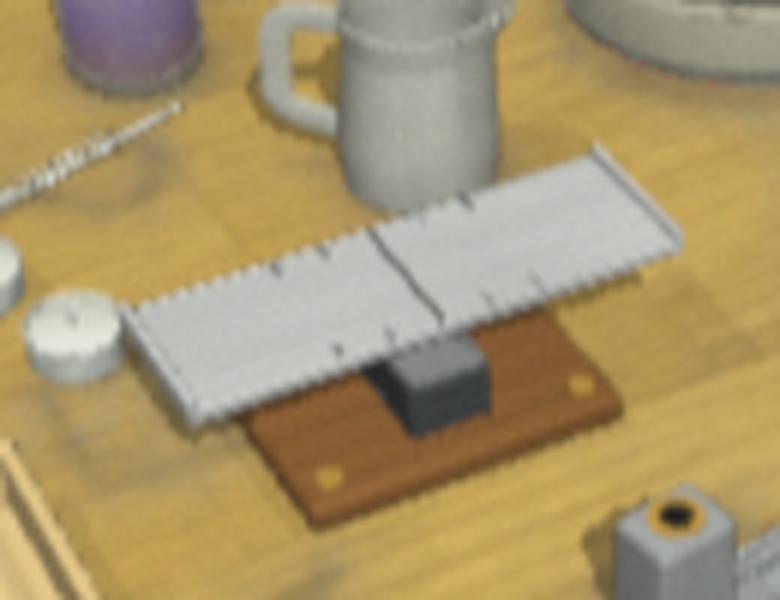

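The corners match the empty-beam picture within 1 px and the fitted tilt is about 0.007 rad. The slope I saw was only perspective, so rotor B is sound and stays on the beam. Rotor A should therefore be the faulty one. I'll locate it again from the wrist picture, where the hub hole is at (104,217) and the blade ends at (104,117) and (150,276).

```bash
python3 -c "
from h import *
h=px('w5',104,217,.056);a=px('w5',104,117,.006);b=px('w5',150,276,.006);d=a-b
print(h,(a+b)/2,np.linalg.norm(d),np.degrees(np.arctan2(d[1],d[0])))
h=px('w5',284,215,.118);a=px('w5',281,86,.068);b=px('w5',286,285,.068);print(h,(a+b)/2,px('w5',252,194,.062),px('w5',316,194,.062))"
```

```text
[0.43936793 0.22736919 0.056     ] [0.4386358  0.22638505 0.006     ] 0.16756036958688816 97.01111844590275
[0.59534692 0.24644538 0.118     ] [0.59530908 0.24763791 0.068     ] [0.56902413 0.24694183 0.062     ] [0.62202792 0.24590695 0.062     ]
```

```bash
python3 -m jog '[[[-35,-4,0,0,0,2.5,60],[-40,-4,0,0,0,2.5,60],[-40,-4,0,0,0,2.5,60],[-40,-4,-10,0,0,2,60],[0,0,-30,0,0,0,60],[0,0,-20,0,0,0,60],[0,0,0,0,0,0,60],[0,0,0,0,0,0,60]]]'; python3 -c "
from h import *
snap('wrist','w6');o=env.get_obs();Q=Ro.from_quat(o['tcp_rot']).as_matrix();print(o['tool_pos'],np.degrees(np.arctan2(Q[1,0],Q[0,0])))"
```

```text
t: 8.1
tool_pos: [0.4397, 0.2259, 0.155]
tcp_rot: [0.654, 0.757, -0.001, -0.0]
contact_force: [0.8, 0.0, 0.4]
opening: 0.0603
[0.44019222 0.22604694 0.15559461] 98.34232435050784
```

View pics/w6.png

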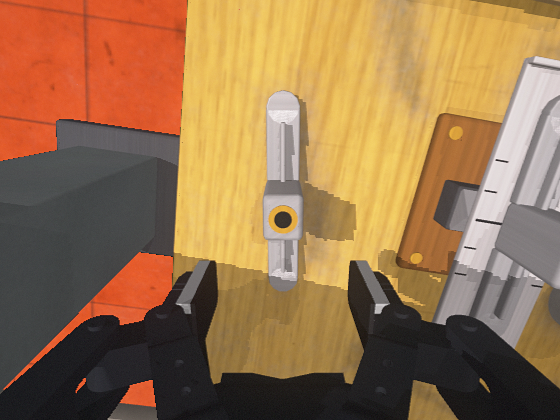

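Rotor A is centred and vertical in the view (hub hole at (283,219)). I'll descend and grip.

```bash
python3 -m jog '[[[0,1,-30,0,0,0,60],[0,0,-35,0,0,0,60],[0,0,-30,0,0,0,60],[0,0,-17,0,0,0,60],[0,0,0,0,0,0,60],[0,0,0,0,0,0,20],[0,0,0,0,0,0,20],[0,0,0,0,0,0,20]]]' 110;  python3 -m jog '[[[0,0,0,0,0,0,20],[0,0,0,0,0,0,20],[0,0,15,0,0,0,20],[0,0,30,0,0,0,20],[0,0,40,0,0,0,20],[0,0,30,0,0,0,20],[0,0,0,0,0,0,20],[0,0,0,0,0,0,20]]]'; python3 -c "
from h import *
snap('wrist','w7');o=env.get_obs();Q=Ro.from_quat(o['tcp_rot']).as_matrix();print(o['tool_pos'],o['torque'],o['contact_force'],np.degrees(np.arctan2(Q[1,0],Q[0,0])))"
```

```text
t: 8.95
tool_pos: [0.4408, 0.2274, 0.0449]
tcp_rot: [0.654, 0.757, 0.001, 0.001]
contact_force: [-1.6, -1.1, 9.8]
opening: 0.0267
t: 9.75
tool_pos: [0.4404, 0.2272, 0.1596]
tcp_rot: [0.654, 0.757, 0.001, 0.001]
contact_force: [-0.7, 0.5, -2.1]
opening: 0.0266
[0.4397725  0.22695304 0.15861424] [-0.09162024  0.04642968 -0.00969276] [ 0.45622568  0.30902944 -2.38377436] 98.35327876678096
```

View pics/w7.png

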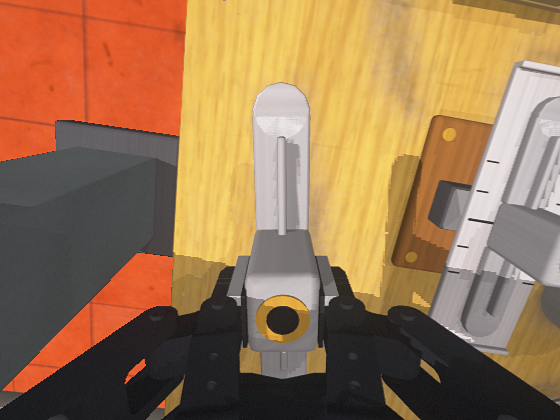

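A torque of about -0.09 N·m about x with a 2.4 N load puts the mass centre about 38 mm off. That independently confirms rotor A is the faulty one. Moving it to the tray.

```bash
python3 -m jog '[[[5,16,0,0,0,7,20],[5,24,0,0,0,8,20],[5,24,0,0,0,8,20],[5,24,0,0,0,8,20],[5,24,0,0,0,8,20],[5,24,0,0,0,8,20],[5,24,0,0,0,8,20],[5,24,0,0,0,8,20]]]'; python3 -m jog '[[[5,24,0,0,0,8,20],[4,18,0,0,0,8,20],[4,9,0,0,0,0,20],[0,0,-20,0,0,0,20],[0,0,0,0,0,0,20],[0,0,0,0,0,0,20]]]'; python3 -c "
from h import *
snap('wrist','w8');snap('top','top8');o=env.get_obs();Q=Ro.from_quat(o['tcp_rot']).as_matrix();print(o['tool_pos'],np.degrees(np.arctan2(Q[1,0],Q[0,0])))"
```

```text
t: 10.6
tool_pos: [0.4793, 0.4115, 0.1566]
tcp_rot: [0.159, 0.987, -0.001, -0.001]
contact_force: [0.2, 0.2, -2.4]
opening: 0.0269
t: 11.2
tool_pos: [0.4923, 0.4611, 0.1375]
tcp_rot: [0.025, 1.0, -0.001, -0.001]
contact_force: [0.5, -0.1, -1.8]
opening: 0.0267
[0.49299035 0.46163129 0.13865484] 177.24463598270538
```

View pics/w8.png

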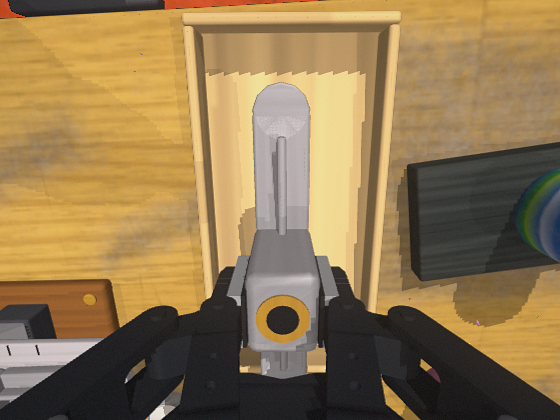

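View pics/top8.png

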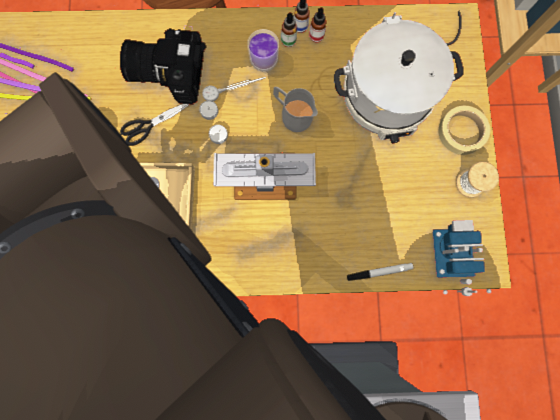

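The rotor is inside the tray outline, about 5 mm towards -y of centre. Descending with a +4 mm y correction.

```bash
python3 -m jog '[[[0,4,-30,0,0,0,20],[0,0,-30,0,0,0,20],[0,0,-15,0,0,0,20],[0,0,-7,0,0,0,20],[0,0,0,0,0,0,20],[0,0,0,0,0,0,20]]]'
```

```text
t: 11.9
tool_pos: [0.4934, 0.4664, 0.0574]
tcp_rot: [0.023, 1.0, 0.0, 0.001]
contact_force: [-0.5, -0.1, -1.7]
opening: 0.0266
```

```bash
python3 -m jog '[[[0,0,-2,0,0,0,20],[0,0,-2,0,0,0,20],[0,0,0,0,0,0,20],[0,0,0,0,0,0,20]]]'
```

```text
t: 12.3
tool_pos: [0.4929, 0.466, 0.0525]
tcp_rot: [0.023, 1.0, 0.0, 0.0]
contact_force: [0.9, -0.1, -1.6]
opening: 0.0266
```

```bash
python3 -m jog '[[[0,0,-1,0,0,0,20],[0,0,0,0,0,0,20],[0,0,0,0,0,0,34],[0,0,0,0,0,0,48],[0,0,0,0,0,0,48],[0,0,15,0,0,0,48],[0,0,35,0,0,0,48],[0,0,40,0,0,0,48]]]';python3 -m jog '[[[0,0,40,0,0,0,48],[0,0,40,0,0,0,48],[0,0,30,0,0,0,48],[-20,-40,0,0,0,0,48],[-20,-40,0,0,0,0,48],[-10,-40,0,0,0,0,48],[0,-40,0,0,0,0,48],[0,-40,0,0,0,0,48]]]';python3 -m jog '[[[0,-40,0,0,0,0,48],[0,-40,0,0,0,0,48],[0,-40,0,0,0,0,48],[0,-40,0,0,0,0,48],[0,-40,0,0,0,0,48],[0,-40,0,0,0,0,48],[0,-40,0,0,0,0,48],[0,0,0,0,0,0,48]]]';python3 -c "
from h import *
snap('scene','sc9');snap('top','top9');crop('sc9',100,160,310,360,3.5);crop('top9',110,130,340,300,3.4)"
```

```text
t: 13.1
tool_pos: [0.4923, 0.4655, 0.1422]
tcp_rot: [0.023, 1.0, -0.001, -0.001]
contact_force: [-0.2, 0.1, 0.0]
opening: 0.0479
t: 13.9
tool_pos: [0.4423, 0.2647, 0.2525]
tcp_rot: [0.023, 1.0, 0.0, 0.001]
contact_force: [0.3, 0.0, -0.3]
opening: 0.0481
t: 14.7
tool_pos: [0.4429, -0.0177, 0.2523]
tcp_rot: [0.025, 1.0, -0.0, 0.001]
contact_force: [-0.1, 0.1, 0.8]
opening: 0.0477
```

View pics/sc9_c100_160.png

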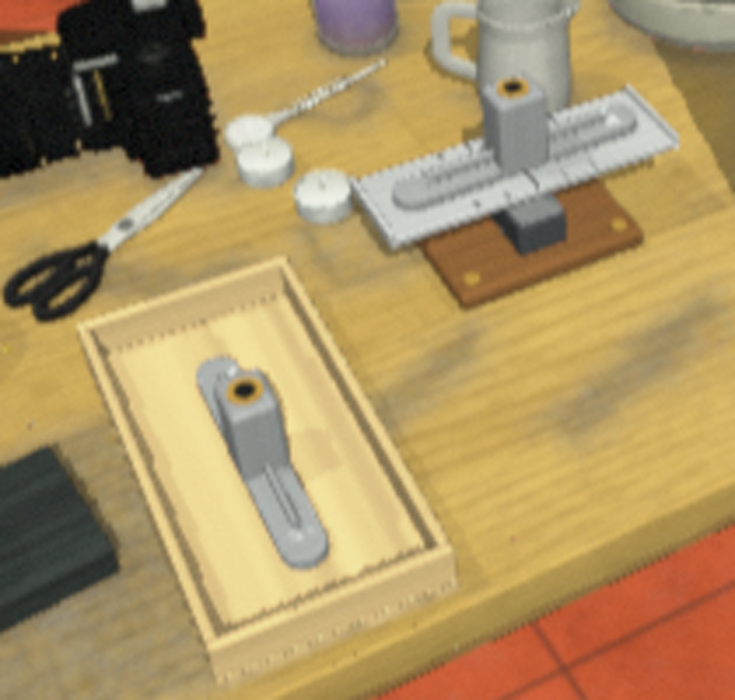

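View pics/top9_c110_130.png

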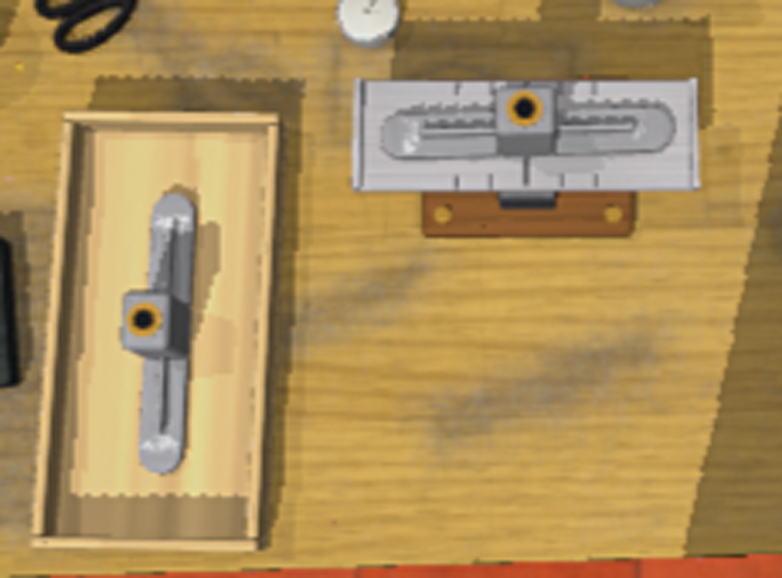

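The tray rotor lies flat inside the walls with its hub hole at crop (144,319). The beam rotor's hole is at (525,108), and the beam's corners match those of the empty level beam. One numeric check before handing in.

```bash
python3 -c "
from h import *
P=lambda u,v,z:px('top9',110+u/3.4,130+v/3.4,z)
a=P(381,135,.068);b=P(676,127,.068);print('beam',P(525,108,.118),(a+b)/2,np.linalg.norm(a-b),'line',P(527,185,.062))
a=P(175,195,.013);b=P(161,474,.013);print('tray',P(144,319,.063),(a+b)/2,np.linalg.norm(a-b))
a=cv2.imread('pics/sc0.png')[190:235,200:300];
for n in('sc9',):
  for uv in ((200,422),(682,238)): print(uv)
print(env.get_obs()['t']);env.finish_job()"
```

```text
beam [0.59542827 0.24383855 0.118     ] [0.59608062 0.24272678 0.068     ] 0.17055163143484478 line [0.56550213 0.24454669 0.062     ]
tray [0.49290164 0.46334488 0.063     ] [0.49200594 0.46236327 0.013     ] 0.16857532049486446
(200, 422)
(682, 238)
14.8
the job is handed in; nothing more can be done
```

The job is handed in at about 15 s. The sound rotor is resting on the beam, and the faulty one is lying in the reject tray.

- **Sound rotor:** I laid the right-hand rotor on the beam and let go. The beam stayed level: its corners matched the empty-beam picture within about 2 px, and the fitted tilt was about 0.007 rad. I left that rotor there.
- **Faulty rotor:** I did not put the other rotor on the beam. While I held it, the wrist moment (about 0.09 N·m at 2.4 N) put its mass about 38 mm off centre. It is now in the tray.

**Last checks:**
- **On the beam:** the rotor's middle measured within about 2 mm of the black line and lengthwise. I judged the final level by eye from corner positions.
- **In the tray:** the rotor measured about 1 mm from the tray centre and looked flat.
- **Clearance:** the gripper was well clear of everything.

**Errors and disagreements:**
- My first move to the rotor fell 170 mm short because of an adding mistake, which I corrected.
- I first misread perspective as a tilted beam.
- The top and wrist cameras placed the black line about 2 mm apart, which is within calibration.

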